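Crack loose the left-hand nut of the fuel gas point

ROBOT

A 7-joint arm with a two-finger parallel gripper is mounted at the origin on the work surface. World frame = base frame: x ahead of the robot, y to its left, z up, the work surface at z = 0. Lengths are in m, angles in degrees, forces in N, time in s.
With the tool pointing down it reaches from about 0.4 to 0.875 m from the base axis. Payload 19.3 kg.
Tool frame: the origin (TCP) lies midway between the tips of the shut fingers; the grasp point (between the pads) lies 19 mm behind it; z points along the fingers, y is the direction in which the jaws open and shut (so a half turn about z gives the same grasp; the last joint's range is limited). The gripper opens to 85 mm and grips with 20 to 120 N. Pads are 22 mm wide; open, the fingers measure 114 mm over their backs; the gripper's body (76 mm by 85 mm) begins 54 mm behind the grasp point. The pads swing forward as they close: fully open they stand 13 mm farther back than shut.
Start: joints at [64.847, 29.874, -2.08, 91.645, 1.215, 58.505, -6.463], TCP at [0.225, -0.583, 0.231] pointing down, gripper open.
Joint ranges: [-166.77, 166.77], [-17.47, 122.26], [-85.68, 81.53], [9.62, 139.38], [-72.42, 252.41], [9.2, 110.78], [-144.41, 144.41]. Speed limits (degrees/s): [108.29, 108.29, 136.94, 136.94, 172.46, 172.46, 172.46].

INTERFACE

Orientations are given as a 3x3 rotation matrix whose columns are the frame's x, y, z axes.
In Python, from workcell import observe, eyes, manip gives the robot as it stands.
- The arm moves only by the tool jog_arm, never from a script. Its argument "rows" is a list of rows, each a list of 4 numbers: the shift along the world's x, y, z in mm, then the turn about the world's z in degrees. A call has 1 to 12 rows; each row is the pose to reach, as a shift and turn from the pose commanded when the call began; what a row does not reach only later rows make up. A row lasts 1/10 s, in which the tool goes at most 50 mm and 8.59 degrees, less where a joint would pass 70% of its speed; a pose out of reach is approached as far as the arm can. A call with a gripper value outside its range is refused whole. "fingers" is the opening in per cent of the stroke, from 0 (shut) to 100 (fully open), set as the call begins (left out, the last holds). The fingers move at their own pace and stop on an object; "squeeze" is the grip in N (left out, the last holds). Time passes only in rows, so rows that repeat a pose let the fingers close. It gives the time, the measured TCP pose, the force and the opening at its end, in the units of the state.
- observe(): the state, without advancing time (a new reading comes with each control period).
- eyes.camera(name): name is "scene" or "top" or "wrist"; returns a dict with "image" (384x512x3 uint8, blue, green, red), "K" (3x3 intrinsics, pixels), "k1" (the pictures are not rectified: a ray, as slopes to the right and down, at radius r is drawn at 1 + k1 r^2 times it, then the intrinsics apply), "R" (3x3) and "t" (3): a world point X has camera coordinates R X + t; the wrist camera has in their place "T_tool_cam" (4x4, takes a point from camera to tool coordinates, whose origin is the TCP and whose axes are the flange's). Camera axes: x right, y down, z forward; pixel columns grow to the right and rows downward; lengths in m; the calibration is good to about 2 mm. A picture is of the moment at which its call begins: read the wrist's pose just before it. There is no depth.
- manip.close_job(): hands the job in, once; it reports no verdict.
Trained networks look in the newest picture that a camera, given by its name, has taken for a name from the list of things; names that differ only in an ending like _2 or _b are one class to them, and where a whole thing is asked for, a point or a joint stands for the part that bears it (a point fixed in the world has none). Each returns a list of dicts, best first, with "score" (0 to 1); they miss things now and then, are a little off and sometimes report something else, mostly with a low value. They report only what shows in the picture. A call takes as long as a camera call. They do not tell look-alikes from the thing itself.
- eyes.outline_of(camera, query): "pixels" (384x512 bool, what is visible of it) and "bbox" ([centre column, centre row, width, height] in pixels, round what is visible of it).
- eyes.pinpoint(camera, query): "point" ([column, row] in pixels: a listed point, or the origin of a listed thing).
The state is a dict: "clock": time; "q": joint angles; "dq": joint speeds; "joint_torque": joint torques, N m; "position": TCP position; "ee_rot": TCP orientation; "ft_force": force on the tool from outside, world axes, zero at the start; "wrist_torque": the same for the moment, N m; "finger_gap": finger opening in m.
Only numpy, scipy, OpenCV 4.12 (cv2) and the standard library are available. Lean on these libraries where they do the work, as an engineer would, in place of code of your own. Each camera call takes 0.05 s, during which the arm holds its last target. There are 200 camera calls.

TASK

The fuel gas connection on the lab bench is about to be changed. Of the three winged brass nuts, find the one with the notched six-sided collar, which marks a left-hand thread, and loosen it by about a quarter turn clockwise seen from above (you will feel it give that way, while the other way it is hard up against its seat). Then let go of it, and leave the two round-collared nuts as they are.

Things in the scene. Friction and masses are not known exactly. Their poses are not given: they have to be found in the camera images.
- fuel_nut (a joint): turn of the brass fuel nut about its upright axis, rad: 0 (start) is tight on a hard stop, growing CLOCKWISE seen from above; a quarter turn is 1.57. Steady friction 0.15 N m; stays where left, does not rise. Six-sided collar 66 mm over corners, 16 mm thick, dark notch in each corner, top 83 mm above the table; a cross bar above. On a fixed aluminium block 80 x 80 x 45 mm with a short hose stub.
- fuel_bar (a point): centre of the fuel nut's cross bar, 110 mm above the table, on the turning axis. The bar is level, 64 mm long, 14 mm wide, 24 mm tall (98 to 122 mm above the table), on a 22 mm thick round neck; 15 mm free height between its underside and the collar. x points along the bar, y across it, z up; the frame turns with the nut.
- inert_nut (a joint): turn of a look-alike brass nut in rad, on an identical block and with an identical cross bar at the same height, but with a plain round collar 62 mm across. Ordinary right-hand thread: 0 is tight (the start), growing anticlockwise seen from above. To be left alone.
- air_nut (a joint): turn of the third nut, the same as inert_nut in every way (round collar, right-hand thread, 0 at the start). To be left alone.
Things that resemble listed ones, but are neither listed nor needed, are in the scene too. What is shaped like the part that bears inert_nut but purple is not meant.

How it is judged:
By the outcome, as a careful person would: the job done as asked, in the order asked, and still so for the second after the job is handed in, with the robot touching nothing.
It also fails if it takes over 35 s, if anything falls off the work surface, if the arm or the gripper's body presses on something with over 40 N, if the wrist force passes 120 N, or if a joint passes its speed limit or range.

## Working session

There is one attempt and no reset: what is moved stays moved. The work goes in short steps, Python scripts to look and compute and a tool call to move; the robot and the scene stay as the last step left them, time stands still between calls to the robot, and variables do not carry over. Pictures are saved under pics/ and viewed, about 8 in all and at most 12, crops included, and the job is handed in when it is done.

Besides the shell and the picture viewer there is one more tool, called after ">>>" as name([rows], argument=value, ...), one row to a line, values as JSON. jog_arm: Moves the arm, as the interface text tells. Its arguments: {"type":"object","properties":{"rows":{"type":"array"},"fingers":{"type":"number"},"squeeze":{"type":"number"}},"required":["rows"]}

```bash
mkdir -p pics; cat > h.py <<'E'
import numpy as np,cv2
from workcell import observe,eyes,manip
def ray(c,px,st=None):
    K=c["K"];d=np.array([[c["k1"],0,0,0]],float)
    x=(px[0]-K[0][2])/K[0][0];y=(px[1]-K[1][2])/K[1][1]
    u,v=x,y
    for _ in range(20):
        f=1+c["k1"]*(u*u+v*v);u,v=x/f,y/f
    d=np.array([u,v,1.])
    if "R" in c:
        R=np.array(c["R"]);t=np.array(c["t"]);o=-R.T@t;d=R.T@d
    else:
        T=np.array(c["T_tool_cam"]);Rt=np.array(st["ee_rot"]);o=Rt@T[:3,3]+np.array(st["position"]);d=Rt@T[:3,:3]@d
    return o,d/np.linalg.norm(d)
def atz(o,d,z): return o+d*(z-o[2])/d[2]
def tri(rs):
    A=sum(np.eye(3)-np.outer(d,d) for o,d in rs);b=sum((np.eye(3)-np.outer(d,d))@o for o,d in rs)
    return np.linalg.solve(A,b)
E
python3 - <<'E'
from h import *
s=observe();print(s)
ims=[]
for n in ["scene","top"]:
    c=eyes.camera(n);cv2.imwrite(f"pics/{n}1.png",c["image"])
    ims.append(c["image"])
    for q in ["fuel_nut","inert_nut","air_nut","fuel_bar"]:
        for r in eyes.pinpoint(n,q)[:4]:
            print(n,q,round(r["score"],2),np.round(r["point"],1),np.round(atz(*ray(c,r["point"]),.11),3))
E
```

```text
{'clock': 0.0, 'q': array([64.84753523, 29.90778487, -2.08128342, 91.67207379,  1.21484058,
       58.50449236, -6.46355795]), 'dq': array([ 0.08771071, -0.06663792,  0.10437183, -0.04940205,  0.08667084,
        0.0192685 , -0.02555791]), 'joint_torque': array([-1.15916373e-03, -9.27104115e+01,  1.97986543e+00, -3.69935632e+01,
        1.78296299e-02,  8.22744827e-03, -1.74156395e-05]), 'position': array([ 0.22515521, -0.58269053,  0.23075134]), 'ee_rot': array([[ 9.32770632e-01,  3.60470153e-01, -4.65916903e-04],
       [ 3.60470445e-01, -9.32770118e-01,  9.82221853e-04],
       [-8.05317033e-05, -1.08413697e-03, -9.99999409e-01]]), 'ft_force': array([-0.19744815, -0.09628588,  0.16559087]), 'wrist_torque': array([ 0.05703928,  0.05168516, -0.04949907]), 'finger_gap': 0.08557965228049011}Traceback (most recent call last):
  File "<stdin>", line 8, in <module>
ValueError: it knows: fuel_bar
```

View pics/scene1.png

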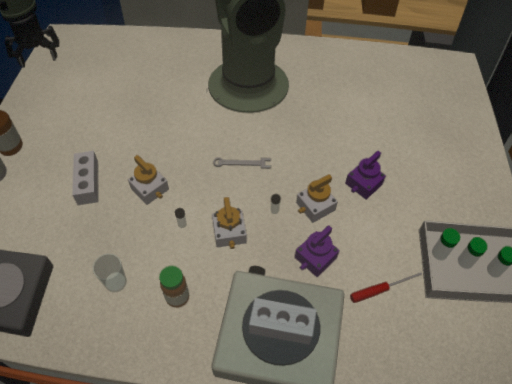

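The scene picture shows three brass nuts on grey blocks, at about (147,178), (230,220) and (318,195), and two purple look-alikes at (367,177) and (318,250). The collars are too small to tell apart here.

```bash
python3 - <<'E'
from h import *
C={}
for n in ["scene","top"]:
    c=C[n]=eyes.camera(n);cv2.imwrite(f"pics/{n}2.png",c["image"])
    for r in eyes.pinpoint(n,"fuel_bar")[:5]:
        print(n,"bar",round(r["score"],2),np.round(r["point"],1),np.round(atz(*ray(c,r["point"]),.11),3))
    for q in ["fuel_nut","inert_nut","air_nut"]:
      try:
        for r in eyes.outline_of(n,q)[:5]: print(n,q,round(r["score"],2),np.round(r["bbox"],1),np.round(atz(*ray(c,r["bbox"][:2]),.08),3))
      except ValueError as e: print(q,e)
a=cv2.imread("pics/scene2.png")[140:260,110:350];b=C["top"]["image"]
cv2.imwrite("pics/m2.png",np.vstack([cv2.resize(a,None,fx=2.13,fy=2.13,interpolation=3)[:,:511],b[:340,:511]]))
E
```

```text
scene bar 0.66 [223.9 208.3] [ 0.579 -0.001  0.11 ]
scene fuel_nut 0.8 [227.  214.4  25.2  33.7] [0.577 0.005 0.08 ]
scene inert_nut 0.8 [322.3 241.6  26.2  32. ] [0.631 0.245 0.08 ]
scene inert_nut 0.68 [368.6 165.7  23.7  24.4] [0.381 0.37  0.08 ]
scene air_nut 0.66 [144.2 171.2  25.   27.8] [ 0.465 -0.235  0.08 ]
top bar 0.75 [285.  160.3] [0.58  0.009 0.11 ]
top fuel_nut 0.57 [286.1 162.2  27.2  34. ] [0.583 0.004 0.08 ]
top inert_nut 0.78 [189.4 208.1  30.1  25.6] [0.474 0.236 0.08 ]
top inert_nut 0.77 [130.9 248.9  33.5  23.1] [0.378 0.373 0.08 ]
top inert_nut 0.73 [189.3 146.4  27.   26.1] [0.626 0.24  0.08 ]
top air_nut 0.68 [388.6 210.4  34.4  23.5] [ 0.463 -0.237  0.08 ]
```

View pics/m2.png

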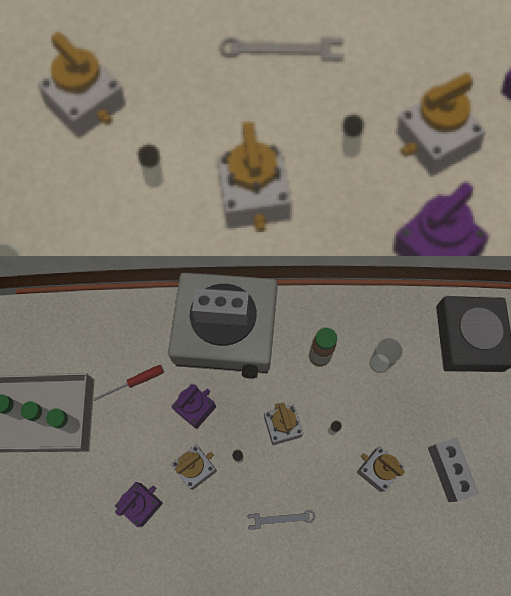

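Both views agree that the middle nut, at about (0.58, 0.00), has the six-sided collar. Next I lift, go above it and look with the wrist camera.

>>> jog_arm([
  [10,15,45,8],
  [30,50,70,16],
  [55,90,70,24],
  [80,132,70,32],
  [105,174,70,40],
  [130,216,70,48],
  [155,258,70,56],
  [180,300,70,64],
  [205,340,70,72],
  [230,380,70,80],
  [255,420,70,88],
  [280,460,70,96],
], fingers=100)

```text
clock: 1.75
position: [0.506, -0.1213, 0.3016]
ee_rot: [[-0.461, 0.888, 0.001], [0.888, 0.461, -0.0], [-0.001, 0.0, -1.0]]
ft_force: [0.4, -1.2, 0.0]
finger_gap: 0.0857
```

>>> jog_arm([
  [25,40,0,8],
  [50,80,0,16],
  [75,120,0,24],
  [75,120,0,32],
  [75,120,0,40],
  [75,120,0,48],
  [75,120,0,56],
  [75,120,0,60],
  [75,120,0,60],
  [75,120,0,60],
])

```text
clock: 2.75
position: [0.5803, -0.0031, 0.3013]
ee_rot: [[-0.999, 0.053, -0.0], [0.053, 0.999, -0.0], [0.0, -0.0, -1.0]]
ft_force: [-0.5, -0.5, -1.0]
finger_gap: 0.0852
```

```bash
cat > look.py <<'E'
import sys
from h import *
s=observe();c=eyes.camera("wrist");k=sys.argv[1];cv2.imwrite(f"pics/w{k}.png",c["image"])
print(s["clock"],np.round(s["q"],1),np.round(s["position"],4),"yaw",np.round(np.degrees(np.arctan2(s["ee_rot"][1,0],s["ee_rot"][0,0])),1))
print(np.round(np.array(c["T_tool_cam"]),3).tolist())
for r in eyes.pinpoint("wrist","fuel_bar")[:3]: print("bar",round(r["score"],2),np.round(r["point"],1),np.round(atz(*ray(c,r["point"],s),.11),4))
for r in eyes.outline_of("wrist","fuel_nut")[:3]: print("nut",round(r["score"],2),np.round(r["bbox"],1))
np.save(f"w{k}.npy",dict(s=s,c=c),allow_pickle=True)
E
python3 look.py 1
```

```text
2.75 [ 27.4  28.  -47.7  92.   21.8  69.7  62.4] [ 0.5803 -0.0031  0.3013] yaw 177.0
[[0.0, -0.946, -0.325, 0.084], [1.0, 0.0, -0.001, -0.001], [0.001, -0.325, 0.946, -0.144], [0.0, 0.0, 0.0, 1.0]]
bar 0.65 [268.3 168.5] [0.5815 0.0098 0.11  ]
nut 0.58 [264.6 164.   49.7  63.6]
```

View pics/w1.png

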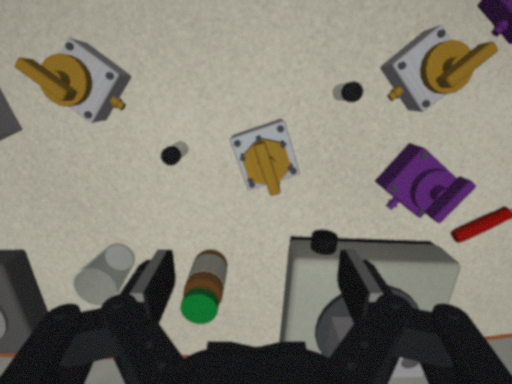

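The wrist view shows the middle nut at (266,165) with a notched hexagonal collar, and its neighbours with plain round ones. The bar runs from about (260,143) to (275,193). I go down for a second view.

>>> jog_arm([
  [0,5,-45,0],
  [0,10,-90,0],
  [0,10,-100,0],
  [0,10,-100,0],
])

```text
clock: 3.3
position: [0.5799, 0.0071, 0.2009]
ee_rot: [[-0.999, 0.05, -0.002], [0.05, 0.999, 0.0], [0.002, 0.0, -1.0]]
ft_force: [-1.0, -0.6, 1.7]
finger_gap: 0.0851
```

```bash
python3 look.py 2; python3 - <<'E'
from h import *
for w in "12":
    d=np.load(f"w{w}.npy",allow_pickle=True).item()
    p=eyes
I=cv2.imread("pics/w2.png");cv2.imwrite("pics/w2c.png",cv2.resize(I[90:280,160:380],None,fx=3,fy=3,interpolation=2))
E
```

```text
3.3 [ 24.3  33.8 -44.9  98.7  27.2  59.1  56.9] [0.5799 0.0071 0.2009] yaw 177.1
[[0.0, -0.946, -0.325, 0.084], [1.0, 0.0, -0.001, -0.001], [0.001, -0.325, 0.946, -0.144], [0.0, 0.0, 0.0, 1.0]]
bar 0.96 [261.2 198.4] [0.5818 0.0099 0.11  ]
nut 0.64 [260.  192.1  71.4  87.6]
```

View pics/w2c.png

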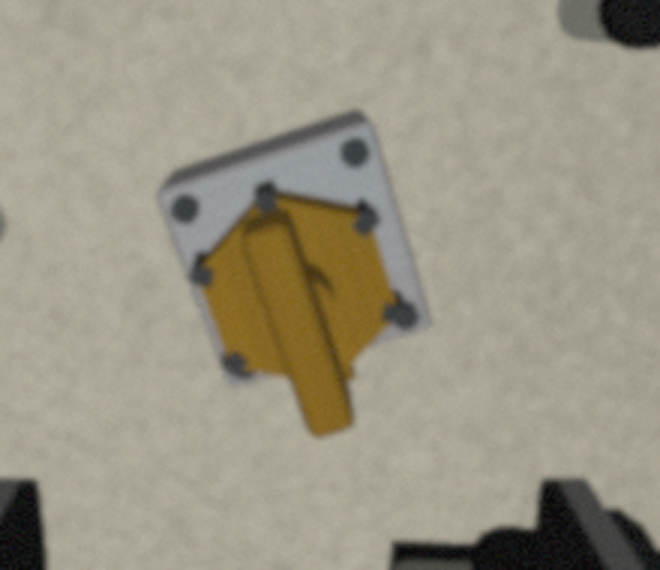

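The crop shows the notched hex collar and the top face of the bar, its left edge from (245,235) to (308,432) and its right edge from (290,222) to (352,420) in crop pixels.

```bash
python3 - <<'E'
from h import *
a,b=[np.load(f"w{w}.npy",allow_pickle=True).item() for w in "12"]
r1=ray(a["c"],[268.3,168.5],a["s"]);r2=ray(b["c"],[261.2,198.4],b["s"])
rs=[r1,r2]
for n,p in [("scene",[223.9,208.3]),("top",[285,160.3])]: rs.append(ray(eyes.camera(n),p))
print(tri(rs[:2]),tri(rs),tri(rs[1:]))
P=[atz(*ray(b["c"],[160+x/3,90+y/3],b["s"]),.122) for x,y in [(245,235),(308,432),(290,222),(352,420)]]
P=np.array(P);print(P.round(4),P.mean(0))
for i in (0,2): d=P[i+1]-P[i];print(np.degrees(np.arctan2(d[1],d[0])),np.linalg.norm(d))
E
```

```text
[0.58108826 0.00979397 0.11176736] [0.58067613 0.006926   0.11316834] [0.580674   0.00598075 0.11270087]
[[ 0.5514 -0.0045  0.122 ]
 [ 0.6099  0.0097  0.122 ]
 [ 0.5485  0.0076  0.122 ]
 [ 0.6067  0.0223  0.122 ]] [0.57909088 0.00878503 0.122     ]
13.592265100829254 0.06017505217452249
14.219777696073866 0.06007984030965488
```

>>> jog_arm([
  [0,1,-10,8],
  [0,2,-20,16],
  [1,2,-50,17],
  [1,2,-80,17],
  [1,2,-100,17],
  [1,2,-107,17],
  [1,2,-107,17],
  [1,2,-107,17],
])

```text
clock: 4.35
position: [0.582, 0.0091, 0.0956]
ee_rot: [[-0.97, -0.244, 0.002], [-0.244, 0.97, -0.0], [-0.002, -0.0, -1.0]]
ft_force: [0.2, 0.1, 0.7]
finger_gap: 0.0855
```

>>> jog_arm([
  [0,0,0,0],
  [0,0,0,0],
  [0,0,0,0],
  [0,0,0,0],
  [0,0,0,0],
  [0,0,0,0],
  [0,0,0,0],
  [0,0,0,0],
], fingers=0, squeeze=50)

```text
clock: 5.15
position: [0.5812, 0.01, 0.0948]
ee_rot: [[-0.97, -0.245, 0.0], [-0.245, 0.97, 0.001], [-0.0, 0.001, -1.0]]
ft_force: [-4.4, 3.9, 8.2]
finger_gap: 0.0182
```

```bash
python3 - <<'E'
from h import *
s=observe();c=eyes.camera("wrist");cv2.imwrite("pics/w3.png",c["image"])
for k in ["clock","q","position","ft_force","wrist_torque","finger_gap"]: print(k,np.round(s[k],4))
print("yaw",np.degrees(np.arctan2(s["ee_rot"][1,0],s["ee_rot"][0,0])))
E
```

```text
clock 5.15
q [ 22.8954  42.5865 -43.7797 103.0301  37.5916  50.0202  65.5473]
position [0.5812 0.01   0.0948]
ft_force [-4.4074  3.8536  8.1964]
wrist_torque [0.886  0.9157 0.0117]
finger_gap 0.0182
yaw -165.83380982490982
```

View pics/w3.png

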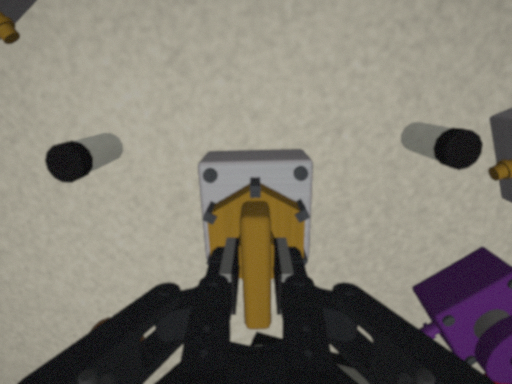

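The bar lies parallel between the pads at (257,260). The gap is still 18 mm, so I let the fingers finish closing.

>>> jog_arm([
  [0,0,0,0],
  [0,0,0,0],
  [0,0,0,0],
  [0,0,0,0],
])

```text
clock: 5.6
position: [0.5812, 0.0101, 0.0947]
ee_rot: [[-0.97, -0.245, 0.0], [-0.245, 0.97, 0.001], [-0.0, 0.001, -1.0]]
ft_force: [-3.7, 4.0, 8.7]
finger_gap: 0.0191
```

The grip stopped at 19 mm, where the bar is 14 mm wide. The tips, at z 0.095, are below the bar's underside and are probably catching the 22 mm neck. I open, raise 7 mm and grip again.

>>> jog_arm([
  [0,0,0,0],
  [0,0,0,0],
  [0,0,0,0],
  [0,0,7,0],
  [0,0,7,0],
], fingers=45)

```text
clock: 6.1
position: [0.5817, 0.0091, 0.1022]
ee_rot: [[-0.97, -0.244, 0.001], [-0.244, 0.97, 0.0], [-0.001, -0.0, -1.0]]
ft_force: [0.4, 0.7, -0.1]
finger_gap: 0.0385
```

>>> jog_arm([
  [0,0,0,0],
  [0,0,0,0],
  [0,0,0,0],
  [0,0,0,0],
  [0,0,0,0],
  [0,0,0,0],
  [0,0,0,0],
  [0,0,0,0],
], fingers=0)

```text
clock: 6.9
position: [0.5812, 0.01, 0.1016]
ee_rot: [[-0.97, -0.245, 0.0], [-0.245, 0.97, 0.001], [-0.0, 0.001, -1.0]]
ft_force: [-2.5, 4.8, 6.7]
finger_gap: 0.0132
```

The gap is now 13 mm, so the bar is gripped properly. I turn clockwise, which is negative about z, and check halfway.

>>> jog_arm([
  [0,0,0,-3],
  [0,0,0,-8],
  [0,0,0,-13],
  [0,0,0,-18],
  [0,0,0,-23],
  [0,0,0,-28],
  [0,0,0,-33],
  [0,0,0,-38],
  [0,0,0,-43],
  [0,0,0,-45],
  [0,0,0,-45],
])

```text
clock: 8.0
position: [0.5811, 0.0094, 0.1016]
ee_rot: [[-0.858, 0.514, -0.0], [0.514, 0.858, -0.0], [0.0, -0.0, -1.0]]
ft_force: [-3.9, 0.3, 8.7]
finger_gap: 0.0126
```

```bash
python3 - <<'E'
from h import *
s=observe()
for k in ["clock","q","position","ft_force","wrist_torque","finger_gap"]: print(k,np.round(s[k],4))
print("yaw",np.degrees(np.arctan2(s["ee_rot"][1,0],s["ee_rot"][0,0])))
E
```

```text
clock 8.0
q [ 16.3554  38.9749 -33.4161 103.1851  28.5318  46.501   27.7521]
position [0.5811 0.0094 0.1016]
ft_force [-3.8594  0.3266  8.6627]
wrist_torque [ 0.1901  0.9297 -0.104 ]
finger_gap 0.0126
yaw 149.07286256661777
```

>>> jog_arm([
  [0,0,0,-3],
  [0,0,0,-8],
  [0,0,0,-13],
  [0,0,0,-18],
  [0,0,0,-23],
  [0,0,0,-28],
  [0,0,0,-33],
  [0,0,0,-38],
  [0,0,0,-43],
  [0,0,0,-46],
  [0,0,0,-46],
  [0,0,0,-46],
])

```text
clock: 9.2
position: [0.5805, 0.009, 0.1016]
ee_rot: [[-0.227, 0.974, -0.001], [0.974, 0.227, -0.001], [-0.0, -0.001, -1.0]]
ft_force: [-7.5, 0.7, 12.3]
finger_gap: 0.0129
```

```bash
python3 - <<'E'
from h import *
s=observe();c=eyes.camera("wrist");cv2.imwrite("pics/w4.png",c["image"])
for k in ["clock","q","position","ft_force","wrist_torque","finger_gap"]: print(k,np.round(s[k],4))
print("yaw",np.degrees(np.arctan2(s["ee_rot"][1,0],s["ee_rot"][0,0])))
E
```

```text
clock 9.2
q [  8.5658  36.79   -21.8346 103.6384  18.9887  43.2737 -10.1836]
position [0.5805 0.009  0.1016]
ft_force [-7.5235  0.7013 12.2681]
wrist_torque [-0.0391  1.7954 -0.1305]
finger_gap 0.0129
yaw 103.12445154996706
```

View pics/w4.png

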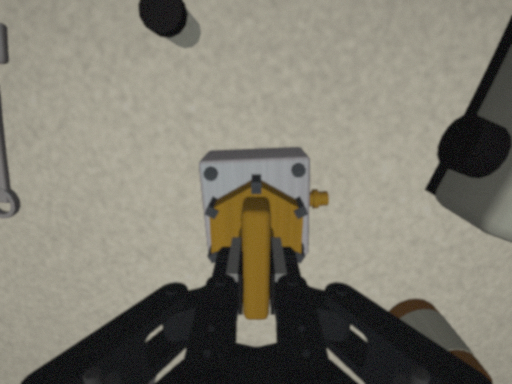

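The bar is still held in line at (257,260), and the hose stub now shows on the right at (318,198), so the nut turned about 91° against its block. I release and back off straight up.

>>> jog_arm([
  [0,0,0,0],
  [0,0,0,0],
  [0,0,0,0],
  [0,0,0,0],
  [0,0,10,0],
  [0,0,40,0],
  [0,0,80,0],
  [0,0,120,0],
  [0,0,160,0],
  [0,0,160,0],
], fingers=60)

```text
clock: 10.25
position: [0.5832, 0.0094, 0.2673]
ee_rot: [[-0.227, 0.974, 0.008], [0.974, 0.227, 0.0], [-0.001, 0.008, -1.0]]
ft_force: [-0.6, 0.1, -1.2]
finger_gap: 0.0511
```

```bash
python3 look.py 5; python3 - <<'E'
from h import *
print(observe()["ft_force"],observe()["finger_gap"])
I=cv2.imread("pics/w5.png");cv2.imwrite("pics/w5c.png",cv2.resize(I[:320,100:420],(800,600)[0:1]*2 if 0 else (600,600),interpolation=2))
E
```

```text
10.25 [ 11.6  25.4 -25.7  95.2  12.3  61.7  -4.5] [0.5832 0.0094 0.2673] yaw 103.1
[[0.0, -0.946, -0.325, 0.082], [1.0, -0.0, 0.001, -0.0], [-0.001, -0.325, 0.946, -0.144], [0.0, 0.0, 0.0, 1.0]]
bar 0.63 [252.9 174.5] [0.5811 0.0085 0.11  ]
nut 0.83 [253.2 171.8  52.7  68.7]
[ 0.86365649  1.15717553 -0.73180196] 0.05101059614019882
```

View pics/w5c.png

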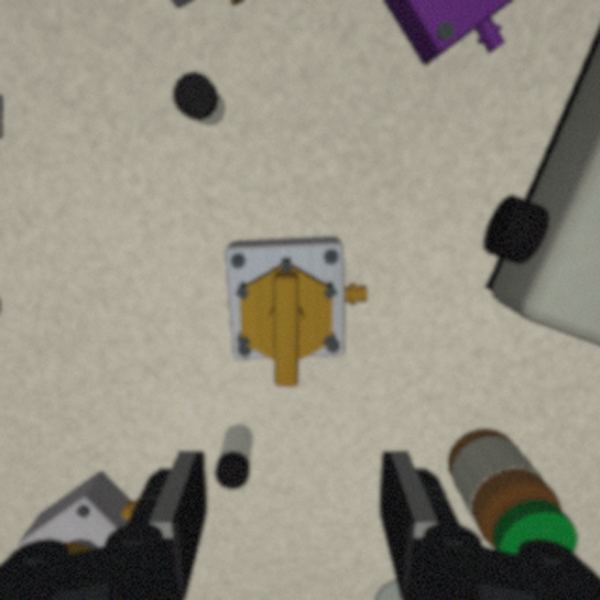

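After the release, the bar at (286,330) in the crop lies along the tool axis, at a yaw of about 103°. It started at about 194°, so it turned about 91°, and the gripper is clear of it.

>>> jog_arm([
  [0,0,0,0],
  [0,0,0,0],
  [0,0,0,0],
])

```text
clock: 10.7
position: [0.5811, 0.0091, 0.2607]
ee_rot: [[-0.227, 0.974, -0.001], [0.974, 0.227, 0.0], [0.0, -0.001, -1.0]]
ft_force: [0.1, -0.6, -0.2]
finger_gap: 0.0514
```

```bash
python3 -c "
from h import *
s=observe();print(s['clock'],s['ft_force'],s['position']);manip.close_job()"
```

```text
10.7 [ 0.05006909 -0.56119356 -0.21974373] [0.58106481 0.0090667  0.26067508]
the job is handed in; nothing more can be done
```

I loosened the nut with the notched six-sided collar (the middle brass one) by about 91° clockwise seen from above. I then let go, backed off 160 mm straight up, and handed the job in at 10.7 s.

- **First grip:** it was too low. The fingers stopped at 19 mm on a 14 mm bar, probably catching the neck. I opened, raised 7 mm and gripped again at about 13 mm before turning.
- **Last checks:** the close-up after release shows the bar at a yaw of about 103°, against about 194° at the start. The gripper is clear, and the wrist force is near zero.
- **Other nuts:** I never touched the two round-collared nuts, but I took no full picture of them afterwards to confirm it.

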